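# Load two ring weights onto the tester's post

### The arm

A 6-joint arm with a two-finger parallel gripper is mounted at the origin on the work surface. World frame = base frame: x ahead of the robot, y to its left, z up, the work surface at z = 0. Lengths are in mm, angles in rad, forces in N, time in s.
With the tool pointing down it reaches from about 350 to 975 mm from the base axis. Payload 7.1 kg.
Tool frame: the origin (TCP) lies on the mounting face of the last link; the fingertips stand 182 mm ahead of it and the grasp point (between the pads) lies 163 mm ahead of it; z points along the fingers, y is the direction in which the jaws open and shut (so a half turn about z gives the same grasp; the last joint's range is limited). The gripper opens to 88 mm and grips with 3 to 60 N. Pads are 20 mm wide; open, the fingers measure 115 mm over their backs; the gripper's body (75 mm by 178 mm) begins 61 mm behind the grasp point.
Start: joints at [-1.332, 0.423, 1.63, -0, 1.089, -0.019], TCP at [159.365, -604.325, 404.675] pointing down, gripper open.
Joint ranges: [-3, 3], [-0.9, 2.11], [0.09, 2.58], [-1.31, 4.45], [0.11, 2.69], [-2.54, 2.54]. Speed limits (rad/s): [2.39, 2.39, 3.01, 3.14, 3.14, 3.14].

### API

Orientations are given as a rotation vector (axis times angle).
In Python, from workcell import ctrl, optics, nets gives the robot as it stands.
- The arm moves only by the tool send_rows, never from a script. Its argument "rows" is a list of rows, each an object with "offset": the shift along the tool's x, y, z in m, a list of three; "twist": the turn, a rotation vector about the tool's x, y, z in degrees, a list of three. A call has exactly 5 rows; each row shifts and turns the pose as measured when the row begins, along the tool's axes as they then stand; what a row does not reach is not made up. A row lasts 1/12 s, in which the tool goes at most 41.7 mm and 7.16 degrees, less where a joint would pass 70% of its speed; a pose out of reach is approached as far as the arm can. A call is refused whole if a number of a shift passes 0.0417 or a number of a turn 7.16, either way. A call with a gripper value outside its range is refused whole. "gripper" is the finger opening in m, from 0 to 0.0878, set as the call begins (left out, the last holds). The fingers move at their own pace and stop on an object; the grip force is fixed at half the most. Time passes only in rows, so rows that do not move let the fingers close, or fill a call up. It gives the time, the measured TCP pose, the force and the opening at its end, in the units of the state.
- ctrl.get_obs(): the state, without advancing time (a new reading comes with each control period).
- optics.get_image(name): name is "side" or "top" or "wrist"; returns (picture, depth): 480x640x3 uint8, blue, green, red; 480x640 float32, mm along the optical axis (not along the pixel's ray), 0 where there is no reading.
- optics.camera_info(name): a dict with "K" (3x3 intrinsics, pixels), "pose" (4x4, takes a point from camera to world coordinates). Camera axes: x right, y down, z forward; pixel columns grow to the right and rows downward; lengths in mm; the calibration is good to about 2 mm. A picture is of the moment at which its call begins: read the wrist's pose just before it. camera_info takes no time and is no camera call; for the wrist camera it gives the pose at the moment of the call.
- ctrl.close_job(): hands the job in, once; it reports no verdict.
Trained networks look in the newest picture that a camera, given by its name, has taken for a name from the list of things; names that differ only in an ending like _2 or _b are one class to them, and where a whole thing is asked for, a point or a joint stands for the part that bears it (a point fixed in the world has none). Each returns a list of dicts, best first, with "conf" (0 to 1); they miss things now and then, are a little off and sometimes report something else, mostly with a low value. They report only what shows in the picture. A call takes as long as a camera call.
- nets.spot_in(camera, label): "extent" ([left, top, right, bottom] in pixels, round what is visible of it).
- nets.spot_point(camera, label): "position" ([column, row] in pixels: a listed point, or the origin of a listed thing).
The state is a dict: "t": time; "qpos": joint angles; "qvel": joint speeds; "joint_torque": joint torques, N m; "ee_pos": TCP position; "orientation": TCP orientation; "ft_force": force on the tool from outside, world axes, zero at the start; "moment": the same for the moment, N m; "width": finger opening in mm.
Only numpy, scipy, OpenCV 4.12 (cv2) and the standard library are available. Lean on these libraries where they do the work, as an engineer would, in place of code of your own. Each camera call takes 0.05 s, during which the arm holds its last target. There are 200 camera calls.

### The job

Load the scratch tester: leave the ring weight whose bay has the tall hold marker standing straight across from it exactly where it is, and put the other two on the horizontal post, the thicker one first. Roll each out of its bay into the cradle groove and slide it along onto the post without lifting it off the cradle: the first fully home against the flange before the second leaves its bay, the second fully home against the first. Do not disturb the other things on the bench.

Things in the scene. Friction and masses are not known exactly. Their poses are not given: they have to be found in the camera images.
- tester: blue scratch tester, base 190 x 320 mm, fixed to the bench. Origin: centre of its footprint, z = 0 on the bench. +y runs along the post from tip to flange, +x away from the robot. The housing behind the flange starts at y = +78 mm and is 108 mm high (its knob 120 mm).
- bay_middle (a point): centre of the middle bay's black floor (tester x -55, y -78, z +40 mm). Three bays, centres 40 mm apart along y, 34 mm clear width, dividers and rear wall 14 mm above the flat floor, open in +x onto the groove. A ring stands in each, centred at x -55, z 68 mm. Dividers end at x -21 mm, the rear wall's inner face is at x -87 mm.
- groove (a point): centre line of the cradle groove, 24 mm above the tops of its rods, across from the middle bay (tester x +20, y -78, z +64 mm): where a ring's centre lies once it has rolled in and dropped 4 mm, in line with the post. The groove is two polished 8 mm rods along y, 32 mm apart, tops level with the bay floor, y from -143 to +12 mm. A fence with its top at z 60 mm stands 36 mm beyond in +x.
- post_root (a point): centre of the flange face where the post begins, on the post axis (tester x = +20, y = +70, z = +65 mm). The flange is 42 mm in diameter. Axes as the tester's.
- post_tip (a point): free end of the post, on its axis (tester x = +20, y = 0, z = +65 mm). The post is 16 mm in diameter, 70 mm long, with a 9 mm tapered nose, level, and pointing to the tester's -y, towards the cradle groove. A ring on it hangs with its centre about 2 mm below the post axis.
- weight_thick: polished steel ring weight, the thickest of the three: outside diameter 56 mm, bore 21 mm, thickness 31 mm, 500 g. Stands on its edge in one of the three bays. Origin at the centre of the ring; its y axis is the ring's axis (along the tester's y).
- weight_mid: polished steel ring weight, the middle one in thickness of the three: outside diameter 56 mm, bore 21 mm, thickness 24 mm, 390 g. Stands on its edge in one of the three bays. Origin at the centre of the ring; its y axis is the ring's axis (along the tester's y).
- weight_thin: polished steel ring weight, the thinnest of the three: outside diameter 56 mm, bore 21 mm, thickness 18 mm, 290 g. Stands on its edge in one of the three bays. Origin at the centre of the ring; its y axis is the ring's axis (along the tester's y).
- hold_marker: white plastic hold marker, a 38 mm tall pawn-shaped peg 18 mm across, fixed upright on the ledge beyond the groove and fence (tester x = +78 mm), straight across from one of the three bays: it has the same tester y as that bay's centre. The places across from the two other bays carry flat white caps 4 mm high. Origin: centre of its foot (z = 30 mm); axes as the tester's.
- gauge_block: loose steel block 18 x 32 x 12 mm on the tester's far ledge, beside the post. A bystander; origin at the centre of its underside.
- brush: brush 150 mm long lying beyond the tester. A bystander; origin at the centre of its underside.
- dish: shallow glass dish 80 mm across beyond the tester. A bystander; origin at the centre of its underside.
- panels: aluminium test panel 75 x 100 x 8 mm lying in front of the tester, on the robot's side. A bystander; origin at the centre of its underside.
- solvent: amber bottle, 150 mm tall, to the left. A bystander; origin at the centre of its underside.
- beaker: glass beaker, 90 mm tall, to the right. A bystander; origin at the centre of its underside.
- wrench: wrench 140 mm long to the left. A bystander; origin at the centre of its underside.

How it is judged:
By the outcome, as a careful person would: the job done as asked, in the order asked, and still so for the second after the job is handed in, with the robot touching nothing.
It also fails if it takes over 64 s, if anything falls off the work surface, if the arm or the gripper's body presses on something with over 40 N, if the wrist force passes 120 N, or if a joint passes its speed limit or range.

## Working session

There is one attempt and no reset: what is moved stays moved. The work goes in short steps, Python scripts to look and compute and a tool call to move; the robot and the scene stay as the last step left them, time stands still between calls to the robot, and variables do not carry over. Pictures are saved under pics/ and viewed, about 8 in all and at most 12, crops included, and the job is handed in when it is done.

Besides the shell and the picture viewer there is one more tool, called in YAML: its name, and indented under it one key for each argument. send_rows: Moves the arm, as the interface text tells. Its arguments: {"type":"object","properties":{"rows":{"type":"array"},"gripper":{"type":"number"}},"required":["rows"]}

```bash
mkdir -p pics; ls
cat > h.py <<'E'
import numpy as np,cv2
from workcell import ctrl,optics,nets
def ray(cam,uv):
    i=optics.camera_info(cam);P=np.array(i["pose"]);d=np.linalg.inv(np.array(i["K"]))@[uv[0],uv[1],1]
    return P[:3,3],P[:3,:3]@d
def atz(cam,uv,z):
    o,d=ray(cam,uv);return o+d*(z-o[2])/d[2]
E
python3 - <<'E'
from h import *
print(ctrl.get_obs())
for c in ["top","side"]:
    im,d=optics.get_image(c);cv2.imwrite(f"pics/{c}0.png",im);np.save(f"{c}d.npy",d)
    print(c,np.array(optics.camera_info(c)["pose"]).round(2).tolist(),np.array(optics.camera_info(c)["K"]).tolist())
    for l,z in [("tester",0),("bay_middle",40),("groove",64),("post_root",65),("post_tip",65),("weight_thick",68),("weight_mid",68),("weight_thin",68),("hold_marker",30),("gauge_block",None)]:
        r=nets.spot_point(c,l)[:2]
        for q in r: print(l,np.round(q["position"],1),round(q["conf"],2), atz(c,q["position"],z or 30).round(1))
E
```

```text
pics
{'t': 0.0, 'qpos': array([-1.33201387e+00,  4.23822148e-01,  1.63070841e+00, -7.92277299e-06,
        1.08861747e+00, -1.89787631e-02]), 'qvel': array([-0.00026477, -0.00049006, -0.0006767 , -0.00101988,  0.00233834,
       -0.00096682]), 'joint_torque': array([ 9.66374173e-04, -5.44623077e+01, -2.73666143e+01,  6.45233877e-02,
        2.27008830e-02, -1.38972964e-04]), 'ee_pos': array([ 159.29063121, -604.0590196 ,  403.90592839]), 'orientation': array([-3.11400433e+00, -4.03577551e-01,  2.78787241e-04]), 'ft_force': array([0.27961589, 0.14878132, 0.23671633]), 'moment': array([-0.02595714, -0.01015576, -0.00814259]), 'width': 88.01690763144774}
top [[0.03, -1.0, 0.05, 500.25], [-1.0, -0.03, -0.01, -1.7], [0.02, -0.05, -1.0, 1477.38], [0.0, 0.0, 0.0, 1.0]] [[585.9493725627783, 0.0, 322.97301479414], [0.0, 585.9493725627783, 235.6077219524311], [0.0, 0.0, 1.0]]
tester [371.4 259.9] 0.72 [ 517.5 -144.2   30. ]
tester [320.3 248.5] 0.63 [542.3 -17.1  30. ]
groove [352.7 230.1] 0.81 [587.9 -93.9  64. ]
post_root [287.6 240.7] 0.87 [558.   62.5  65. ]
post_tip [316.8 237.6] 0.77 [56
[... 548 characters left out ...]
tester [311.3 281.8] 0.78 [534.9 -55.6  30. ]
bay_middle [303.8 291. ] 0.62 [506.5 -97.6  40. ]
bay_middle [236.9 270.2] 0.46 [366.3  23.5  40. ]
groove [335.6 275.9] 0.56 [585. -91.  64.]
post_root [308.5 244.3] 0.72 [555.2  54.9  65. ]
post_tip [321.6 260.3] 0.89 [569.3 -22.7  65. ]
weight_thick [305.1 283.5] 0.83 [ 508.1 -106.    68. ]
weight_mid [299.2 271.5] 0.73 [505.2 -57.7  68. ]
weight_mid [302.5 282.3] 0.49 [ 503.3 -100.1   68. ]
weight_thin [314.5 291.5] 0.81 [ 521.6 -139.5   68. ]
hold_marker [286.9 203.8] 0.68 [556.9 345.6  30. ]
hold_marker [357.1 282.5] 0.63 [641.2 -86.4  30. ]
gauge_block [307.7 245.7] 0.7 [563.7 100.7  30. ]
gauge_block [331.7 256. ] 0.51 [612.8  37.5  30. ]
```

Run:
```python
from h import *
a=cv2.imread("pics/top0.png")[150:330,220:460];b=cv2.imread("pics/side0.png")[190:340,220:420]
a=cv2.resize(a,(800,600),interpolation=3);b=cv2.resize(b,(800,600),interpolation=3)
cv2.imwrite("pics/t1.png",a);cv2.imwrite("pics/s1.png",b)
```

```text
(no output)
```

View pics/t1.png

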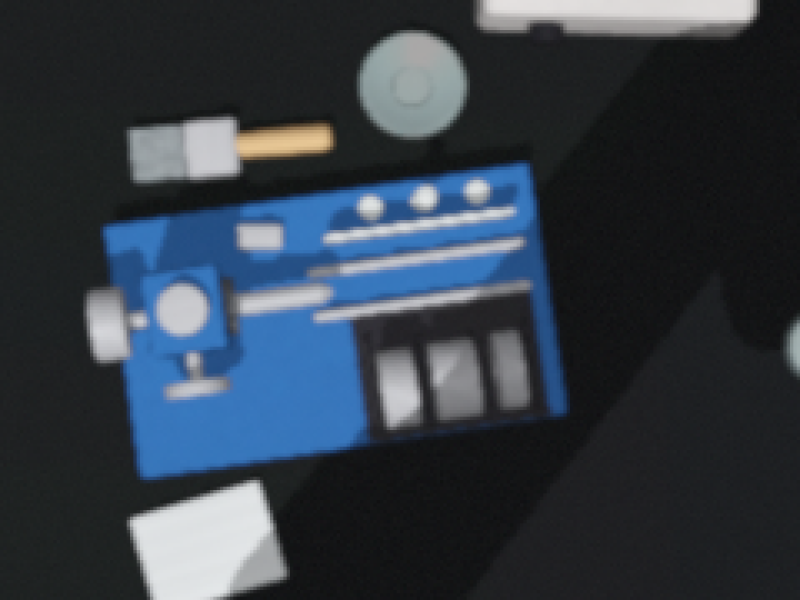

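View pics/s1.png

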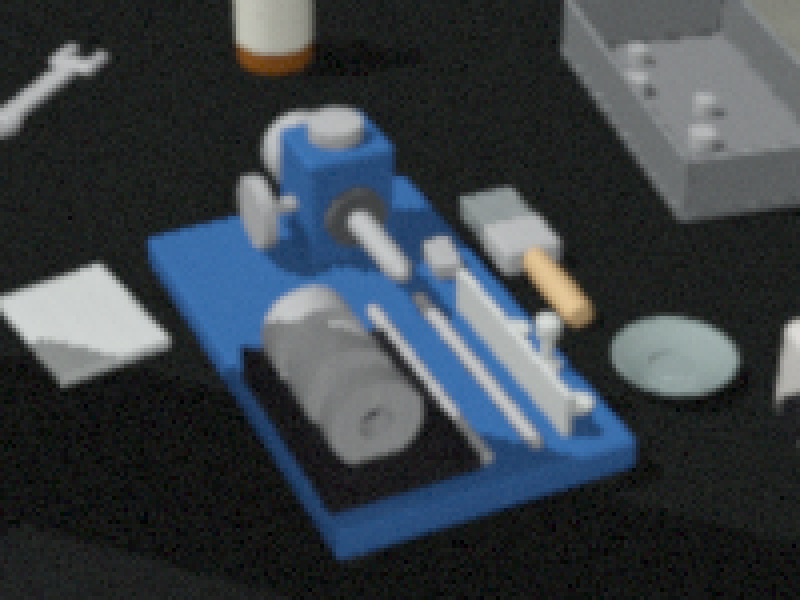

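Top and side views agree. The pawn (crop 547,340 in the side view) stands across from the middle bay, which holds the widest ring. So the thick ring stays. The mid ring in the left bay (y -38) goes first, then the thin one in the right bay (y -118). Next I'll go above for a close look.

```bash
cat >> h.py <<'E'
from scipy.spatial.transform import Rotation as Rn
def target_R(yaw):  # tool y along tester +x, z down
    y=np.array([np.cos(yaw),np.sin(yaw),0]);z=np.array([0,0,-1.]);return np.column_stack([np.cross(y,z),y,z])
def plan(pos,yaw,step=40.,n=None):
    o=ctrl.get_obs();p=np.array(o["ee_pos"]);R=Rn.from_rotvec(o["orientation"]).as_matrix();T=target_R(yaw)
    w=Rn.from_matrix(R.T@T).as_rotvec(degrees=True)
    print("t",o["t"],"p",p.round(1),"w",w.round(2),"F",np.round(o["ft_force"],1),"width",o["width"])
    d=np.array(pos)-p
    N=n or int(max(1,np.ceil(np.linalg.norm(d)/step),np.ceil(np.linalg.norm(w)/7.0)))
    print("N",N)
    for k in range(N):
        Rk=R@Rn.from_rotvec(w*k/N,degrees=True).as_matrix()
        print((Rk.T@d/N/1000).round(4).tolist(),(w/N).round(2).tolist())
E
python3 -c "
from h import *
plan([540,-80,430],np.radians(7.8),n=20)"
```

```text
t 1.1 p [ 159.4 -604.3  404.7] w [ -0.    -0.   -83.03] F [ 1.  -1.   0.2] width 87.95732853477483
N 20
[0.0251, -0.0205, -0.0013] [-0.0, -0.0, -4.15]
[0.0265, -0.0186, -0.0013] [-0.0, -0.0, -4.15]
[0.0278, -0.0167, -0.0013] [-0.0, -0.0, -4.15]
[0.0289, -0.0146, -0.0013] [-0.0, -0.0, -4.15]
[0.0299, -0.0125, -0.0013] [-0.0, -0.0, -4.15]
[0.0307, -0.0103, -0.0013] [-0.0, -0.0, -4.15]
[0.0314, -0.008, -0.0013] [-0.0, -0.0, -4.15]
[0.0319, -0.0057, -0.0013] [-0.0, -0.0, -4.15]
[0.0322, -0.0034, -0.0013] [-0.0, -0.0, -4.15]
[0.0324, -0.0011, -0.0013] [-0.0, -0.0, -4.15]
[0.0324, 0.0013, -0.0013] [-0.0, -0.0, -4.15]
[0.0322, 0.0036, -0.0013] [-0.0, -0.0, -4.15]
[0.0318, 0.0059, -0.0013] [-0.0, -0.0, -4.15]
[0.0313, 0.0082, -0.0013] [-0.0, -0.0, -4.15]
[0.0307, 0.0105, -0.0013] [-0.0, -0.0, -4.15]
[0.0298, 0.0127, -0.0013] [-0.0, -0.0, -4.15]
[0.0288, 0.0148, -0.0013] [-0.0, -0.0, -4.15]
[0.0277, 0.0168, -0.0013] [-0.0, -0.0, -4.15]
[0.0264, 0.0188, -0.0013] [-0.0, -0.0, -4.15]
[0.025, 0.0207, -0.0013] [-0.0, -0.0, -4.15]
```

send_rows:
  rows:
    - {"offset": [0.025, -0.0205, -0.0013], "twist": [0, 0, -4.15]}
    - {"offset": [0.0265, -0.0186, -0.0013], "twist": [0, 0, -4.15]}
    - {"offset": [0.0278, -0.0167, -0.0013], "twist": [0, 0, -4.15]}
    - {"offset": [0.0289, -0.0146, -0.0013], "twist": [0, 0, -4.15]}
    - {"offset": [0.0299, -0.0125, -0.0013], "twist": [0, 0, -4.15]}

```text
t: 1.52
ee_pos: [253.6, -473.1, 410.6]
orientation: [2.986, 0.966, -0.002]
ft_force: [0.7, -0.3, 0.6]
width: 87.7
```

send_rows:
  rows:
    - {"offset": [0.0307, -0.0103, -0.0013], "twist": [0, 0, -4.15]}
    - {"offset": [0.0314, -0.008, -0.0013], "twist": [0, 0, -4.15]}
    - {"offset": [0.0319, -0.0057, -0.0013], "twist": [0, 0, -4.15]}
    - {"offset": [0.0322, -0.0034, -0.0013], "twist": [0, 0, -4.15]}
    - {"offset": [0.0324, -0.0011, -0.0013], "twist": [0, 0, -4.15]}

```text
t: 1.93
ee_pos: [350.3, -334.0, 417.7]
orientation: [2.749, 1.51, -0.002]
ft_force: [-0.1, 0.1, -0.9]
width: 88.2
```

send_rows:
  rows:
    - {"offset": [0.0324, 0.0013, -0.0013], "twist": [0, 0, -4.15]}
    - {"offset": [0.0322, 0.0036, -0.0013], "twist": [0, 0, -4.15]}
    - {"offset": [0.0318, 0.0059, -0.0013], "twist": [0, 0, -4.15]}
    - {"offset": [0.0313, 0.0082, -0.0013], "twist": [0, 0, -4.15]}
    - {"offset": [0.0307, 0.0105, -0.0013], "twist": [0, 0, -4.15]}

```text
t: 2.35
ee_pos: [444.7, -192.7, 425.3]
orientation: [2.412, 2.001, -0.002]
ft_force: [-0.0, -0.3, -0.7]
width: 88.1
```

send_rows:
  rows:
    - {"offset": [0.0298, 0.0127, -0.0013], "twist": [0, 0, -4.15]}
    - {"offset": [0.0288, 0.0148, -0.0013], "twist": [0, 0, -4.15]}
    - {"offset": [0.0277, 0.0168, -0.0013], "twist": [0, 0, -4.15]}
    - {"offset": [0.0264, 0.0188, -0.0013], "twist": [0, 0, -4.15]}
    - {"offset": [0.025, 0.0207, -0.0013], "twist": [0, 0, -4.15]}

```text
t: 2.77
ee_pos: [536.8, -49.0, 432.9]
orientation: [1.987, 2.42, -0.002]
ft_force: [0.3, -0.8, -0.3]
width: 87.8
```

Run:
```python
from h import *
plan([540,-80,430],np.radians(7.8),n=5)
P=np.array(optics.camera_info("wrist")["pose"]);print(P.round(3).tolist())
im,d=optics.get_image("wrist");cv2.imwrite("pics/w1.png",im);np.save("w1d.npy",d)
for l,z in [("bay_middle",40),("groove",64),("post_root",65),("post_tip",65),("weight_thick",68),("weight_mid",68),("weight_thin",68),("hold_marker",30),("gauge_block",30)]:
    for q in nets.spot_point("wrist",l)[:2]: print(l,np.round(q["position"],1),round(q["conf"],2), atz("wrist",q["position"],z).round(1))
```

```text
t 2.7667 p [536.8 -49.  432.9] w [0.31 0.49 3.42] F [ 0.3 -0.8 -0.3] width 87.82665261582652
N 5
[-0.0062, -0.0006, 0.0006] [0.06, 0.1, 0.68]
[-0.0062, -0.0005, 0.0006] [0.06, 0.1, 0.68]
[-0.0062, -0.0004, 0.0006] [0.06, 0.1, 0.68]
[-0.0062, -0.0004, 0.0006] [0.06, 0.1, 0.68]
[-0.0062, -0.0003, 0.0006] [0.06, 0.1, 0.68]
[[0.981, 0.183, 0.064, 519.914], [0.193, -0.932, -0.307, 33.688], [0.004, 0.314, -0.95, 411.315], [0.0, 0.0, 0.0, 1.0]]
bay_middle [279.5 294.5] 0.33 [ 515.1 -158.3   40. ]
groove [352.5 260.5] 0.87 [582.9 -93.2  64. ]
post_root [362.4 108.5] 0.55 [557.4  54.3  65. ]
post_tip [355.  186.5] 0.84 [566.2 -18.   65. ]
weight_thick [280.4 260.4] 0.8 [ 506.1 -108.2   68. ]
weight_mid [281.4 221.7] 0.74 [500.6 -66.9  68. ]
weight_mid [282.8 259.4] 0.66 [ 508.4 -106.9   68. ]
weight_thin [284.5 292.9] 0.93 [ 516.3 -145.    68. ]
hold_marker [401.6 250.7] 0.92 [640.1 -86.3  30. ]
```

View pics/w1.png

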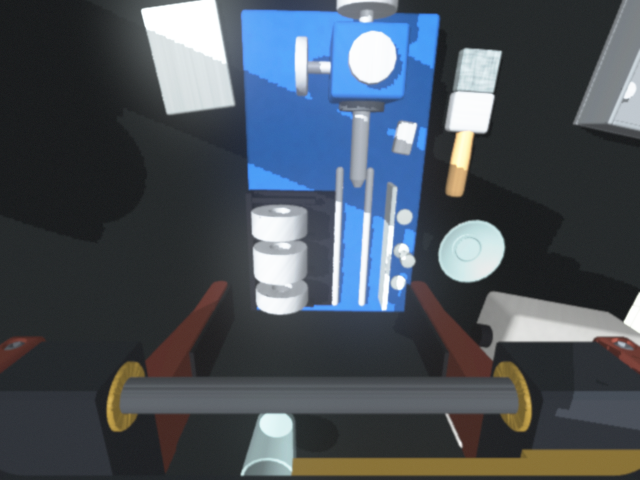

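The wrist view confirms it: pawn at (402,251) across from the middle ring at (280,262), flat caps at (404,216) and (398,283). Now lower for a closer fit of the tester pose.

send_rows:
  rows:
    - {"offset": [-0.003, 0, 0.02], "twist": [0.06, 0.1, 0.7]}
    - {"offset": [-0.003, 0, 0.02], "twist": [0.06, 0.1, 0.7]}
    - {"offset": [-0.003, 0, 0.02], "twist": [0.06, 0.1, 0.7]}
    - {"offset": [-0.003, 0, 0.02], "twist": [0.06, 0.1, 0.7]}
    - {"offset": [-0.003, 0, 0.02], "twist": [0.06, 0.1, 0.7]}

```text
t: 3.68
ee_pos: [539.5, -71.0, 335.4]
orientation: [2.078, 2.343, 0.012]
ft_force: [0.4, 0.6, -0.4]
width: 88.0
```

send_rows:
  rows:
    - {"offset": [0, 0, 0], "twist": [0, 0, 0]}
    - {"offset": [0, 0, 0], "twist": [0, 0, 0]}
    - {"offset": [0, 0, 0], "twist": [0, 0, 0]}
    - {"offset": [0, 0, 0], "twist": [0, 0, 0]}
    - {"offset": [0, 0, 0], "twist": [0, 0, 0]}

```text
t: 4.1
ee_pos: [538.2, -73.3, 334.5]
orientation: [2.085, 2.342, 0.007]
ft_force: [-0.4, -0.3, 0.4]
width: 88.4
```

```bash
cat > fit.py <<'E'
from h import *
from scipy.optimize import least_squares
print(ctrl.get_obs()["ee_pos"])
im,d=optics.get_image("wrist");cv2.imwrite("pics/w2.png",im);np.save("w2d.npy",d)
M={"groove":(20,-78,64),"post_root":(20,70,65),"post_tip":(20,0,65),"weight_thick":(-55,-78,68),"weight_mid":(-55,-38,68),"weight_thin":(-55,-118,68),"hold_marker":(78,-78,30)}
obs=[]
for c in ["wrist","side","top"]:
    if c!="wrist": optics.get_image(c)
    for l,m in M.items():
        r=nets.spot_point(c,l)
        if r and r[0]["conf"]>.5:
            q=atz(c,r[0]["position"],m[2]); obs.append((c,l,m,q[:2],r[0]["conf"]))
def res(p,cs):
    c,s=np.cos(p[2]),np.sin(p[2])
    return np.array([np.array([p[0]+c*m[0]-s*m[1],p[1]+s*m[0]+c*m[1]])-q for cc,l,m,q,_ in obs if cc in cs])
for cs in [("wrist",),("side",),("top",),("wrist","side","top")]:
    f=least_squares(lambda p:res(p,cs).ravel(),[547,-12,.136],x_scale=[10,10,.1],loss="soft_l1",f_scale=3)
    print(cs,f.x.round(3),np.degrees(f.x[2]).round(2))
for o,r in zip(obs,res(f.x,cs)): print(o[0],o[1],round(o[4],2),r.round(1))
np.save("pose.npy",f.x)
i=optics.camera_info("wrist");P=np.linalg.inv(np.array(i["pose"]));K=np.array(i["K"])
def prj(m,p):
    c,s=np.cos(p[2]),np.sin(p[2]);w=np.array([p[0]+c*m[0]-s*m[1],p[1]+s*m[0]+c*m[1],m[2],1]);a=K@(P@w)[:3];return tuple(np.round(a[:2]/a[2]).astype(int).tolist())
v=im.copy()
for a,b in [((20,0,65),(20,70,65)),((4,-143,40),(4,12,40)),((36,-143,40),(36,12,40)),((-87,-18,54),(-21,-18,40)),((56,-143,60),(56,12,60)),((-83,-38,68),(-27,-38,68)),((-83,-78,68),(-27,-78,68)),((-83,-118,68),(-27,-118,68)),((78,-78,68),(78,-78,30)),((-95,-160,40),(95,-160,40))]:
    cv2.line(v,prj(a,f.x),prj(b,f.x),(0,0,255),1)
cv2.imwrite("pics/w2o.png",v)
E
python3 fit.py
```

```text
[538.19636488 -73.27416395 334.46137971]
('wrist',) [ 5.50352e+02 -1.80760e+01  1.63000e-01] 9.34
('side',) [ 5.50895e+02 -1.80340e+01  1.42000e-01] 8.16
('top',) [ 5.47701e+02 -1.59010e+01  1.82000e-01] 10.44
('wrist', 'side', 'top') [ 5.49599e+02 -1.74250e+01  1.67000e-01] 9.6
wrist groove 0.65 [-2.2  2.5]
wrist post_root 0.61 [0.3 0.9]
wrist post_tip 0.59 [-1.2  0.4]
wrist weight_mid 0.6 [ 0.6 -1.9]
wrist hold_marker 0.84 [-0.7  1.5]
side groove 0.81 [-1.9  4.2]
side post_root 0.9 [ 4.  12.6]
side post_tip 0.94 [-2.1 10. ]
side weight_thick 0.65 [ 2.7 -9.3]
side weight_mid 0.65 [  0.8 -11.6]
side weight_thin 0.8 [-3.5 -3.1]
top groove 0.72 [ 4.3 -3.1]
top post_root 0.73 [1.3 1.1]
top post_tip 0.84 [5.1 0.9]
top weight_thin 0.57 [-200.1  -77. ]
```

View pics/w2o.png

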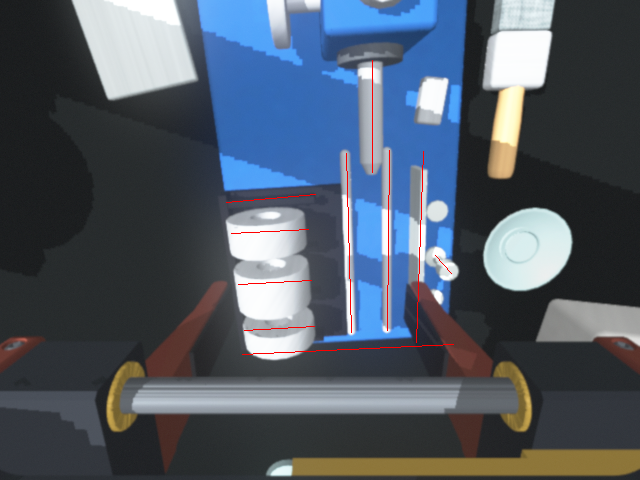

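The overlay matches: rods, post and rings line up within about 2 px. Pose is about (550.2, -17.8), yaw 9.4°. Now plan to straddle the mid ring.

```bash
cat >> h.py <<'E'
X0,Y0,YAW=550.2,-17.8,np.radians(9.4)
def go(x,y,tip,n=None,step=40.):
    c,s=np.cos(YAW),np.sin(YAW);plan([X0+c*x-s*y,Y0+s*x+c*y,tip+182],YAW,step,n);where()
def where():
    o=ctrl.get_obs();p=o["ee_pos"];c,s=np.cos(YAW),np.sin(YAW);a,b=p[0]-X0,p[1]-Y0
    print("tester",np.round([c*a+s*b,-s*a+c*b,p[2]-182],1),"F",np.round(o["ft_force"],1),"w",round(o["width"],1))
E
python3 -c "
from h import *
go(-55,-38,90,n=5)"
```

```text
t 5.3 p [538.  -73.2 333.4] w [ 0.35  0.07 -2.77] F [-0.3  0.6 -0.3] width 87.43217969124237
N 5
[0.0026, -0.007, 0.0122] [0.07, 0.01, -0.55]
[0.0027, -0.0069, 0.0122] [0.07, 0.01, -0.55]
[0.0027, -0.0069, 0.0122] [0.07, 0.01, -0.55]
[0.0028, -0.0069, 0.0123] [0.07, 0.01, -0.55]
[0.0029, -0.0068, 0.0123] [0.07, 0.01, -0.55]
tester [-21.1 -52.7 151.4] F [-0.3  0.6 -0.3] w 87.4
```

send_rows:
  rows:
    - {"offset": [0.0045, -0.0115, 0.01], "twist": [0.07, 0, -0.9]}
    - {"offset": [0.0045, -0.0115, 0.01], "twist": [0.07, 0, -0.9]}
    - {"offset": [0.0045, -0.0115, 0.01], "twist": [0.07, 0, -0.9]}
    - {"offset": [0, 0, 0.01], "twist": [0, 0, 0]}
    - {"offset": [0, 0, 0], "twist": [0, 0, 0]}

```text
t: 5.72
ee_pos: [502.2, -64.3, 292.7]
orientation: [2.028, 2.392, 0.005]
ft_force: [-0.3, -0.2, 1.4]
width: 87.6
```

```bash
python3 -c "
from h import *
go(-55,-38,64,n=5)
im,d=optics.get_image('wrist');cv2.imwrite('pics/w3.png',im)"
```

```text
t 5.7167 p [502.2 -64.3 292.7] w [0.37 0.15 0.01] F [-0.3 -0.2  1.4] width 87.58268164086354
N 5
[0.0, -0.0001, 0.0093] [0.07, 0.03, 0.0]
[0.0, -0.0001, 0.0093] [0.07, 0.03, 0.0]
[0.0, -0.0001, 0.0093] [0.07, 0.03, 0.0]
[0.0, -0.0, 0.0093] [0.07, 0.03, 0.0]
[0.0, -0.0, 0.0093] [0.07, 0.03, 0.0]
tester [-54.9 -38.1 110.7] F [-0.3 -0.2  1.4] w 87.6
```

View pics/w3.png

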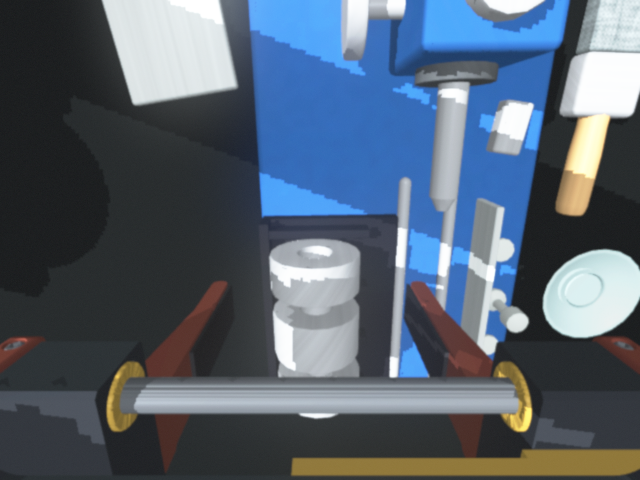

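The view shows the ring (columns 270–360) centred between the fingertips (222/415). Descend, then narrow the cage.

send_rows:
  rows:
    - {"offset": [0, 0, 0.0095], "twist": [0.07, 0.03, 0]}
    - {"offset": [0, 0, 0.0095], "twist": [0.07, 0.03, 0]}
    - {"offset": [0, 0, 0.0095], "twist": [0.07, 0.03, 0]}
    - {"offset": [0, 0, 0.0095], "twist": [0.07, 0.03, 0]}
    - {"offset": [0, 0, 0.008], "twist": [0.07, 0.03, 0]}

```text
t: 6.18
ee_pos: [506.5, -65.2, 245.7]
orientation: [2.029, 2.39, 0.006]
ft_force: [-0.4, 0.6, 0.6]
width: 88.0
```

send_rows:
  rows:
    - {"offset": [0, 0, 0], "twist": [0, 0, 0]}
    - {"offset": [0, 0, 0], "twist": [0, 0, 0]}
    - {"offset": [0, 0, 0], "twist": [0, 0, 0]}
    - {"offset": [0, 0, 0], "twist": [0, 0, 0]}
    - {"offset": [0, 0, 0], "twist": [0, 0, 0]}
  gripper: 0.064

```text
t: 6.6
ee_pos: [506.1, -65.2, 242.8]
orientation: [2.032, 2.393, 0.002]
ft_force: [-1.2, -1.1, -0.1]
width: 64.4
```

```bash
python3 -c "
from h import *
go(20,-38,64,n=15)"
```

```text
t 6.6 p [506.1 -65.2 242.8] w [ 0.14  0.03 -0.08] F [-1.2 -1.1 -0.1] width 64.37100250469436
N 15
[0.0001, 0.0048, -0.0002] [0.01, 0.0, -0.01]
[0.0001, 0.0048, -0.0002] [0.01, 0.0, -0.01]
[0.0001, 0.0048, -0.0002] [0.01, 0.0, -0.01]
[0.0001, 0.0048, -0.0002] [0.01, 0.0, -0.01]
[0.0001, 0.0048, -0.0002] [0.01, 0.0, -0.01]
[0.0001, 0.0048, -0.0002] [0.01, 0.0, -0.01]
[0.0001, 0.0048, -0.0002] [0.01, 0.0, -0.01]
[0.0001, 0.0048, -0.0002] [0.01, 0.0, -0.01]
[0.0001, 0.0048, -0.0002] [0.01, 0.0, -0.01]
[0.0001, 0.0048, -0.0002] [0.01, 0.0, -0.01]
[0.0001, 0.0048, -0.0002] [0.01, 0.0, -0.01]
[0.0001, 0.0048, -0.0002] [0.01, 0.0, -0.01]
[0.0001, 0.0048, -0.0002] [0.01, 0.0, -0.01]
[0.0001, 0.0048, -0.0002] [0.01, 0.0, -0.01]
[0.0001, 0.0048, -0.0002] [0.01, 0.0, -0.01]
tester [-51.3 -39.5  60.8] F [-1.2 -1.1 -0.1] w 64.4
```

send_rows:
  rows:
    - {"offset": [0.0003, 0.005, -0.001], "twist": [0.03, 0, 0]}
    - {"offset": [0.0003, 0.005, -0.001], "twist": [0.03, 0, 0]}
    - {"offset": [0.0003, 0.005, -0.001], "twist": [0.03, 0, 0]}
    - {"offset": [0.0003, 0.005, -0.001], "twist": [0.03, 0, 0]}
    - {"offset": [0.0003, 0.005, -0.001], "twist": [0, 0, 0]}

```text
t: 7.02
ee_pos: [532.6, -59.3, 249.7]
orientation: [2.033, 2.392, 0.001]
ft_force: [-0.2, 0.3, -0.7]
width: 64.2
```

send_rows:
  rows:
    - {"offset": [0, 0.005, 0], "twist": [0, 0, 0]}
    - {"offset": [0, 0.005, 0], "twist": [0, 0, 0]}
    - {"offset": [0, 0.005, 0], "twist": [0, 0, 0]}
    - {"offset": [0, 0.005, 0], "twist": [0, 0, 0]}
    - {"offset": [0, 0.005, 0], "twist": [0, 0, 0]}

```text
t: 7.43
ee_pos: [560.9, -54.5, 250.4]
orientation: [2.031, 2.392, 0.003]
ft_force: [-0.2, -0.4, -0.9]
width: 64.1
```

```bash
python3 -c "
from h import *
go(20,-38,65,n=5)"
```

```text
t 7.4333 p [560.9 -54.5 250.4] w [ 0.23  0.1  -0.07] F [-0.2 -0.4 -0.9] width 64.08488092199458
N 5
[-0.0, 0.0031, 0.0007] [0.05, 0.02, -0.01]
[-0.0, 0.0031, 0.0007] [0.05, 0.02, -0.01]
[-0.0, 0.0031, 0.0007] [0.05, 0.02, -0.01]
[-0.0, 0.0031, 0.0007] [0.05, 0.02, -0.01]
[-0.0, 0.0031, 0.0007] [0.05, 0.02, -0.01]
tester [  4.6 -38.   68.4] F [-0.2 -0.4 -0.9] w 64.1
```

send_rows:
  rows:
    - {"offset": [0, 0.003, 0.0005], "twist": [0.05, 0, 0]}
    - {"offset": [0, 0.003, 0.0005], "twist": [0.05, 0, 0]}
    - {"offset": [0, 0.003, 0.0005], "twist": [0.05, 0, 0]}
    - {"offset": [0, 0.003, 0.0005], "twist": [0, 0, 0]}
    - {"offset": [0, 0.002, 0], "twist": [0, 0, 0]}

```text
t: 7.85
ee_pos: [577.0, -51.9, 248.0]
orientation: [2.032, 2.393, 0.0]
ft_force: [-0.9, 0.2, -0.0]
width: 64.2
```

send_rows:
  rows:
    - {"offset": [0, 0, 0], "twist": [0, 0, 0]}
    - {"offset": [0, 0, 0], "twist": [0, 0, 0]}
    - {"offset": [0, 0, 0], "twist": [0, 0, 0]}
    - {"offset": [0, 0, 0], "twist": [0, 0, 0]}
    - {"offset": [0, 0, 0], "twist": [0, 0, 0]}

```text
t: 8.27
ee_pos: [576.7, -51.9, 247.6]
orientation: [2.033, 2.394, -0.001]
ft_force: [-0.2, -0.2, -0.3]
width: 64.2
```

```bash
python3 -c "
from h import *
where()
im,d=optics.get_image('wrist');a=im
im,d=optics.get_image('top');b=cv2.resize(im[150:330,220:460],(640,480),interpolation=3)
cv2.imwrite('pics/c4.png',cv2.resize(np.hstack([a,b]),(800,300),interpolation=cv2.INTER_AREA))"
```

```text
tester [ 20.5 -38.   65.6] F [-0.2 -0.2 -0.3] w 64.2
```

View pics/c4.png

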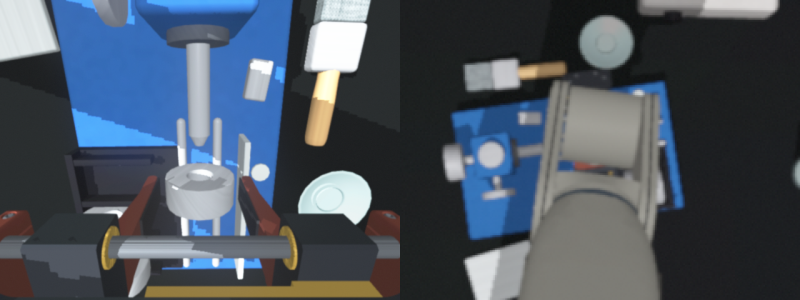

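Mid ring is seated in the groove, centred between the rods. Lift, go behind it, narrow the jaws, then push.

send_rows:
  rows:
    - {"offset": [0, 0, -0.01], "twist": [0, 0, 0]}
    - {"offset": [0, 0, -0.012], "twist": [0, 0, 0]}
    - {"offset": [0, 0, -0.012], "twist": [0, 0, 0]}
    - {"offset": [0, 0, -0.012], "twist": [0, 0, 0]}
    - {"offset": [0, 0, -0.005], "twist": [0, 0, 0]}
  gripper: 0.068

```text
t: 8.78
ee_pos: [576.3, -51.9, 303.2]
orientation: [-2.033, -2.395, 0.003]
ft_force: [-0.2, 0.0, -0.8]
width: 68.1
```

send_rows:
  rows:
    - {"offset": [-0.006, 0, 0], "twist": [0, 0, 0]}
    - {"offset": [-0.007, 0, 0], "twist": [0, 0, 0]}
    - {"offset": [-0.007, 0, 0], "twist": [0, 0, 0]}
    - {"offset": [-0.007, 0, 0], "twist": [0, 0, 0]}
    - {"offset": [-0.003, 0, 0], "twist": [0, 0, 0]}
  gripper: 0.023

```text
t: 9.2
ee_pos: [582.1, -84.0, 306.6]
orientation: [2.029, 2.392, 0.002]
ft_force: [0.3, 0.8, 0.5]
width: 37.9
```

```bash
python3 -c "
from h import *
go(20,-68,56,n=5)"
```

```text
t 9.2 p [582.1 -84.  306.6] w [ 0.21  0.16 -0.01] F [0.3 0.8 0.5] width 37.90395974479718
N 5
[0.0005, -0.0002, 0.0137] [0.04, 0.03, -0.0]
[0.0005, -0.0002, 0.0137] [0.04, 0.03, -0.0]
[0.0005, -0.0002, 0.0137] [0.04, 0.03, -0.0]
[0.0005, -0.0002, 0.0137] [0.04, 0.03, -0.0]
[0.0005, -0.0001, 0.0137] [0.04, 0.03, -0.0]
tester [ 20.7 -70.5 124.6] F [0.3 0.8 0.5] w 37.9
```

send_rows:
  rows:
    - {"offset": [0, 0, 0.012], "twist": [0.04, 0.03, 0]}
    - {"offset": [0, 0, 0.013], "twist": [0.04, 0.03, 0]}
    - {"offset": [0, 0, 0.013], "twist": [0.04, 0.03, 0]}
    - {"offset": [0, 0, 0.013], "twist": [0.04, 0.03, 0]}
    - {"offset": [0, 0, 0.013], "twist": [0, 0, 0]}

```text
t: 9.62
ee_pos: [582.2, -86.0, 236.8]
orientation: [2.035, 2.392, 0.001]
ft_force: [0.6, 0.8, 0.7]
width: 23.0
```

send_rows:
  rows:
    - {"offset": [0, 0, 0], "twist": [0, 0, 0]}
    - {"offset": [0, 0, 0], "twist": [0, 0, 0]}
    - {"offset": [0, 0, 0], "twist": [0, 0, 0]}
    - {"offset": [0, 0, 0], "twist": [0, 0, 0]}
    - {"offset": [0, 0, 0], "twist": [0, 0, 0]}

```text
t: 10.03
ee_pos: [579.7, -85.2, 230.1]
orientation: [-2.03, -2.387, 0.008]
ft_force: [0.2, -0.6, 0.4]
width: 22.9
```

```bash
python3 -c "
from h import *
go(20,-20,56,n=10)
im,d=optics.get_image('wrist');cv2.imwrite('pics/w5.png',im)"
```

```text
t 10.0333 p [579.7 -85.2 230.1] w [-0.53 -0.19 -0.15] F [ 0.2 -0.6  0.4] width 22.886195305273592
N 10
[0.0051, 0.0002, -0.0008] [-0.05, -0.02, -0.02]
[0.0051, 0.0002, -0.0008] [-0.05, -0.02, -0.02]
[0.0051, 0.0002, -0.0008] [-0.05, -0.02, -0.02]
[0.0051, 0.0002, -0.0008] [-0.05, -0.02, -0.02]
[0.0051, 0.0002, -0.0008] [-0.05, -0.02, -0.02]
[0.0051, 0.0002, -0.0008] [-0.05, -0.02, -0.02]
[0.0051, 0.0002, -0.0008] [-0.05, -0.02, -0.02]
[0.0051, 0.0002, -0.0008] [-0.05, -0.02, -0.02]
[0.0051, 0.0002, -0.0008] [-0.05, -0.02, -0.02]
[0.0051, 0.0002, -0.0008] [-0.05, -0.02, -0.02]
tester [ 18.1 -71.3  48.1] F [ 0.2 -0.6  0.4] w 22.9
```

View pics/w5.png

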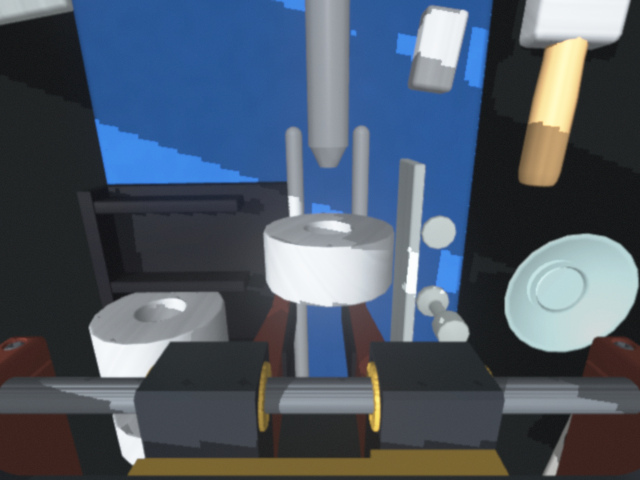

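Ring straight ahead of the jaws, about 2 mm right of their centre; tips are low at 48. Raise, centre, and start the push.

send_rows:
  rows:
    - {"offset": [0, 0.0004, -0.002], "twist": [-0.1, -0.05, -0.03]}
    - {"offset": [0.001, 0.0004, -0.002], "twist": [-0.1, -0.05, -0.03]}
    - {"offset": [0.002, 0.0004, -0.002], "twist": [-0.1, -0.05, -0.03]}
    - {"offset": [0.002, 0.0004, -0.001], "twist": [-0.1, 0, -0.03]}
    - {"offset": [0.002, 0.0004, 0], "twist": [0, 0, 0]}

```text
t: 10.5
ee_pos: [581.6, -77.8, 240.4]
orientation: [2.031, 2.393, 0.002]
ft_force: [1.0, 0.0, -0.4]
width: 23.0
```

```bash
python3 -c "
from h import *
go(20,-20,57,n=10)"
```

```text
t 10.5 p [581.6 -77.8 240.4] w [ 0.17  0.07 -0.05] F [ 1.   0.  -0.4] width 23.000971176317464
N 10
[0.0044, -0.0001, 0.0001] [0.02, 0.01, -0.01]
[0.0044, -0.0001, 0.0001] [0.02, 0.01, -0.01]
[0.0044, -0.0001, 0.0001] [0.02, 0.01, -0.01]
[0.0044, -0.0001, 0.0001] [0.02, 0.01, -0.01]
[0.0044, -0.0001, 0.0001] [0.02, 0.01, -0.01]
[0.0044, -0.0001, 0.0001] [0.02, 0.01, -0.01]
[0.0044, -0.0001, 0.0001] [0.02, 0.01, -0.01]
[0.0044, -0.0001, 0.0001] [0.02, 0.01, -0.01]
[0.0044, -0.0001, 0.0001] [0.02, 0.01, -0.01]
[0.0044, -0.0001, 0.0001] [0.02, 0.01, -0.01]
tester [ 21.2 -64.3  58.4] F [ 1.   0.  -0.4] w 23.0
```

send_rows:
  rows:
    - {"offset": [0.003, -0.0001, 0.0001], "twist": [0.02, 0, 0]}
    - {"offset": [0.003, -0.0001, 0.0001], "twist": [0.02, 0, 0]}
    - {"offset": [0.003, -0.0001, 0.0001], "twist": [0.02, 0, 0]}
    - {"offset": [0.003, 0, 0.0001], "twist": [0.02, 0, 0]}
    - {"offset": [0.003, 0, 0.0001], "twist": [0.02, 0, 0]}

```text
t: 10.92
ee_pos: [579.0, -61.6, 240.5]
orientation: [2.03, 2.393, 0.001]
ft_force: [-0.1, -0.5, -0.2]
width: 23.2
```

send_rows:
  rows:
    - {"offset": [0.003, 0, 0], "twist": [0, 0, 0]}
    - {"offset": [0.003, 0, 0], "twist": [0, 0, 0]}
    - {"offset": [0.003, 0, 0], "twist": [0, 0, 0]}
    - {"offset": [0.002, 0, 0], "twist": [0, 0, 0]}
    - {"offset": [0.001, 0, 0], "twist": [0, 0, 0]}

```text
t: 11.33
ee_pos: [576.7, -47.9, 240.2]
orientation: [2.03, 2.394, 0.001]
ft_force: [0.3, -1.2, 0.6]
width: 23.0
```

```bash
python3 -c "
from h import *
go(20,20,57,n=10)
im,d=optics.get_image('wrist');cv2.imwrite('pics/w6.png',im[:350])"
```

```text
t 11.3333 p [576.7 -47.9 240.2] w [0.14 0.12 0.01] F [ 0.3 -1.2  0.6] width 22.964213896232344
N 10
[0.0054, -0.0001, 0.0001] [0.01, 0.01, 0.0]
[0.0054, -0.0001, 0.0001] [0.01, 0.01, 0.0]
[0.0054, -0.0001, 0.0001] [0.01, 0.01, 0.0]
[0.0054, -0.0001, 0.0001] [0.01, 0.01, 0.0]
[0.0054, -0.0001, 0.0001] [0.01, 0.01, 0.0]
[0.0054, -0.0001, 0.0001] [0.01, 0.01, 0.0]
[0.0054, -0.0001, 0.0001] [0.01, 0.01, 0.0]
[0.0054, -0.0001, 0.0001] [0.01, 0.01, 0.0]
[0.0054, -0.0001, 0.0001] [0.01, 0.01, 0.0]
[0.0054, -0.0001, 0.0001] [0.01, 0.01, 0.0]
tester [ 21.2 -34.   58.2] F [ 0.3 -1.2  0.6] w 23.0
```

View pics/w6.png

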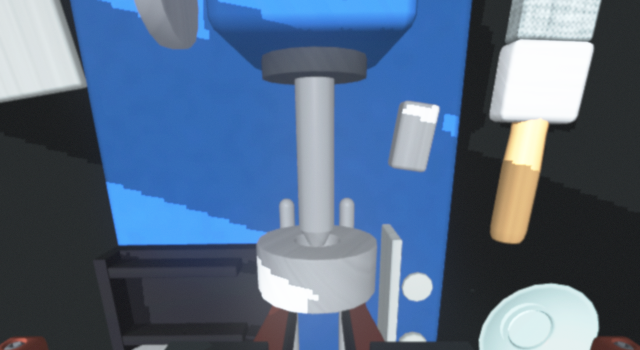

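The post tip is inside the bore and aligned (ring centre 316, post 316). Continue pushing.

send_rows:
  rows:
    - {"offset": [0.003, -0.0002, 0.0001], "twist": [0.02, 0.02, 0]}
    - {"offset": [0.004, -0.0002, 0.0001], "twist": [0.02, 0.02, 0]}
    - {"offset": [0.004, -0.0001, 0.0001], "twist": [0.02, 0.02, 0]}
    - {"offset": [0.004, -0.0001, 0.0001], "twist": [0.02, 0, 0]}
    - {"offset": [0.004, -0.0001, 0.0001], "twist": [0.02, 0, 0]}

```text
t: 11.8
ee_pos: [572.7, -28.2, 239.7]
orientation: [2.032, 2.394, -0.0]
ft_force: [-0.2, -1.1, -0.1]
width: 23.4
```

send_rows:
  rows:
    - {"offset": [0.004, 0, 0], "twist": [0, 0, 0]}
    - {"offset": [0.004, 0, 0], "twist": [0, 0, 0]}
    - {"offset": [0.004, 0, 0], "twist": [0, 0, 0]}
    - {"offset": [0.004, 0, 0], "twist": [0, 0, 0]}
    - {"offset": [0.003, 0, 0], "twist": [0, 0, 0]}

```text
t: 12.22
ee_pos: [568.8, -6.8, 239.4]
orientation: [2.032, 2.395, -0.001]
ft_force: [-0.4, -0.8, 1.0]
width: 23.1
```

```bash
python3 -c "
from h import *
go(20,36,57,n=10)"
```

```text
t 12.2167 p [568.8  -6.8 239.4] w [-0.02  0.03 -0.02] F [-0.4 -0.8  1. ] width 23.068068362476726
N 10
[0.0028, -0.0, 0.0] [-0.0, 0.0, -0.0]
[0.0028, -0.0, 0.0] [-0.0, 0.0, -0.0]
[0.0028, -0.0, 0.0] [-0.0, 0.0, -0.0]
[0.0028, -0.0, 0.0] [-0.0, 0.0, -0.0]
[0.0028, -0.0, 0.0] [-0.0, 0.0, -0.0]
[0.0028, -0.0, 0.0] [-0.0, 0.0, -0.0]
[0.0028, -0.0, 0.0] [-0.0, 0.0, -0.0]
[0.0028, -0.0, 0.0] [-0.0, 0.0, -0.0]
[0.0028, -0.0, 0.0] [-0.0, 0.0, -0.0]
[0.0028, -0.0, 0.0] [-0.0, 0.0, -0.0]
tester [20.2  7.8 57.4] F [-0.4 -0.8  1. ] w 23.1
```

send_rows:
  rows:
    - {"offset": [0.003, 0, 0], "twist": [0, 0, 0]}
    - {"offset": [0.003, 0, 0], "twist": [0, 0, 0]}
    - {"offset": [0.003, 0, 0], "twist": [0, 0, 0]}
    - {"offset": [0.003, 0, 0], "twist": [0, 0, 0]}
    - {"offset": [0.003, 0, 0], "twist": [0, 0, 0]}

```text
t: 12.63
ee_pos: [566.0, 9.6, 239.4]
orientation: [2.032, 2.396, -0.001]
ft_force: [1.0, -1.3, -0.2]
width: 23.4
```

send_rows:
  rows:
    - {"offset": [0.002, 0, 0], "twist": [0, 0, 0]}
    - {"offset": [0.002, 0, 0], "twist": [0, 0, 0]}
    - {"offset": [0.002, 0, 0], "twist": [0, 0, 0]}
    - {"offset": [0.001, 0, 0], "twist": [0, 0, 0]}
    - {"offset": [0.001, 0, 0], "twist": [0, 0, 0]}

```text
t: 13.05
ee_pos: [564.5, 18.6, 239.4]
orientation: [2.031, 2.396, -0.002]
ft_force: [0.6, -9.8, 0.7]
width: 22.6
```

send_rows:
  rows:
    - {"offset": [0.001, 0, 0], "twist": [0, 0, 0]}
    - {"offset": [0.001, 0, 0], "twist": [0, 0, 0]}
    - {"offset": [0.001, 0, 0], "twist": [0, 0, 0]}
    - {"offset": [0.001, 0, 0], "twist": [0, 0, 0]}
    - {"offset": [0.001, 0, 0], "twist": [0, 0, 0]}

```text
t: 13.47
ee_pos: [564.3, 19.9, 239.5]
orientation: [2.022, 2.396, -0.009]
ft_force: [0.3, -5.9, -0.7]
width: 23.2
```

```bash
python3 -c "
from h import *
where()"
```

```text
tester [20.1 34.8 57.5] F [ 0.3 -5.9 -0.7] w 23.2
```

Contact force rose at finger y 34.8, so the ring is against the flange (36 expected). Back off, lift, check.

send_rows:
  rows:
    - {"offset": [-0.004, 0, 0], "twist": [0, 0, 0]}
    - {"offset": [-0.005, 0, 0], "twist": [0, 0, 0]}
    - {"offset": [-0.005, 0, -0.005], "twist": [0, 0, 0]}
    - {"offset": [0, 0, -0.015], "twist": [0, 0, 0]}
    - {"offset": [0, 0, -0.015], "twist": [0, 0, 0]}

```text
t: 13.88
ee_pos: [565.8, 4.5, 273.1]
orientation: [2.027, 2.399, -0.014]
ft_force: [-0.1, -0.0, 0.2]
width: 22.8
```

send_rows:
  rows:
    - {"offset": [-0.01, -0.005, -0.02], "twist": [0, 0, 0]}
    - {"offset": [-0.03, -0.015, 0], "twist": [0, 0, 0]}
    - {"offset": [-0.03, -0.015, 0], "twist": [0, 0, 0]}
    - {"offset": [-0.01, -0.01, 0], "twist": [0, 0, 0]}
    - {"offset": [0, 0, 0], "twist": [0, 0, 0]}
  gripper: 0.0878

```text
t: 14.3
ee_pos: [536.0, -85.3, 300.3]
orientation: [2.02, 2.396, -0.005]
ft_force: [-0.9, 0.7, -0.3]
width: 52.7
```

```bash
python3 -c "
from h import *
go(-55,-118,112,n=5)
im,d=optics.get_image('wrist');cv2.imwrite('pics/w7.png',im[:400])"
```

```text
t 14.3 p [536.  -85.3 300.3] w [0.15 0.47 0.32] F [-0.9  0.7 -0.3] width 52.72303518430776
N 5
[-0.0107, -0.0061, 0.0013] [0.03, 0.09, 0.06]
[-0.0107, -0.006, 0.0013] [0.03, 0.09, 0.06]
[-0.0107, -0.006, 0.0013] [0.03, 0.09, 0.06]
[-0.0107, -0.006, 0.0013] [0.03, 0.09, 0.06]
[-0.0107, -0.006, 0.0013] [0.03, 0.09, 0.06]
tester [-25.  -64.3 118.3] F [-0.9  0.7 -0.3] w 52.7
```

View pics/w7.png

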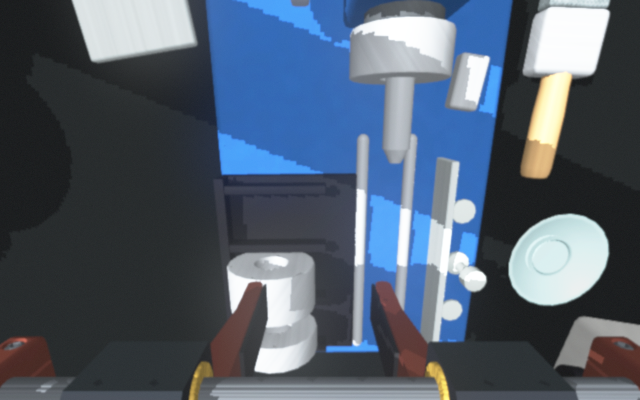

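Run:
```python
from h import *
i=optics.camera_info("wrist");P=np.linalg.inv(np.array(i["pose"]));K=np.array(i["K"]);c,s=np.cos(YAW),np.sin(YAW)
def prj(m):
    w=np.array([X0+c*m[0]-s*m[1],Y0+s*m[0]+c*m[1],m[2],1]);a=K@(P@w)[:3];return (a[:2]/a[2]).round(1)
for m in [(20,0,65),(20,46,91),(20,70,91),(20,48,91),(20,46,35),(-55,-62.5,96),(-55,-93.5,96),(-55,-109,96)]: print(m,prj(m))
im,d=optics.get_image('wrist')
print(cv2.cvtColor(im,6)[0:100:2,400].tolist());print(d[0:100:4,400].tolist())
```

```text
(20, 0, 65) [393.5 161.2]
(20, 46, 91) [411.2  69.7]
(20, 70, 91) [415.7  12.6]
(20, 48, 91) [411.6  65.2]
(20, 46, 35) [389.   82.7]
(-55, -62.5, 96) [264.7 278.5]
(-55, -93.5, 96) [266.9 326.3]
(-55, -109, 96) [268.  348.5]
[68, 88, 93, 95, 96, 97, 138, 162, 161, 229, 255, 255, 255, 255, 255, 255, 255, 255, 255, 255, 255, 224, 203, 200, 199, 203, 205, 205, 205, 204, 202, 201, 201, 201, 199, 197, 180, 121, 120, 177, 198, 197, 197, 197, 196, 197, 195, 195, 193, 194]
[167.1802520751953, 167.14837646484375, 168.9750213623047, 169.23941040039062, 169.26919555664062, 164.57896423339844, 165.83187866210938, 168.0943145751953, 168.0042266845703, 167.74575805664062, 168.99484252929688, 169.5419921875, 169.8697052001953, 169.58984375, 170.25418090820312, 171.96725463867188, 172.2075958251953, 172.1554412841797, 173.17950439453125, 183.46910095214844, 189.8587188720703, 190.02110290527344, 190.4788818359375, 192.0626983642578, 192.673583984375]
```

Ring on the post spans the predicted rows, no gap at the flange. On to the thin ring.

send_rows:
  rows:
    - {"offset": [-0.012, -0.0065, 0], "twist": [0.03, 0.1, 0.07]}
    - {"offset": [-0.015, -0.0085, 0], "twist": [0.03, 0.1, 0.07]}
    - {"offset": [-0.015, -0.0085, 0], "twist": [0.03, 0.1, 0.07]}
    - {"offset": [-0.008, -0.005, 0], "twist": [0, 0.1, 0.07]}
    - {"offset": [0, 0, 0], "twist": [0, 0, 0]}

```text
t: 14.82
ee_pos: [520.2, -135.1, 300.7]
orientation: [2.023, 2.4, 0.005]
ft_force: [-0.2, -0.3, 0.3]
width: 87.7
```

```bash
python3 -c "
from h import *
go(-55,-118,65,n=10)"
```

```text
t 14.8167 p [ 520.2 -135.1  300.7] w [ 0.24 -0.    0.36] F [-0.2 -0.3  0.3] width 87.74081033157245
N 10
[-0.0007, -0.0006, 0.0054] [0.02, -0.0, 0.04]
[-0.0007, -0.0006, 0.0054] [0.02, -0.0, 0.04]
[-0.0007, -0.0006, 0.0054] [0.02, -0.0, 0.04]
[-0.0007, -0.0006, 0.0054] [0.02, -0.0, 0.04]
[-0.0007, -0.0006, 0.0054] [0.02, -0.0, 0.04]
[-0.0007, -0.0006, 0.0054] [0.02, -0.0, 0.04]
[-0.0007, -0.0006, 0.0054] [0.02, -0.0, 0.04]
[-0.0007, -0.0006, 0.0054] [0.02, -0.0, 0.04]
[-0.0007, -0.0006, 0.0054] [0.02, -0.0, 0.04]
[-0.0007, -0.0006, 0.0054] [0.02, -0.0, 0.04]
tester [ -48.8 -110.9  118.7] F [-0.2 -0.3  0.3] w 87.7
```

send_rows:
  rows:
    - {"offset": [-0.003, -0.003, 0.004], "twist": [0.1, 0, 0.15]}
    - {"offset": [-0.003, -0.003, 0.008], "twist": [0.1, 0, 0.15]}
    - {"offset": [-0.002, -0.001, 0.008], "twist": [0, 0, 0]}
    - {"offset": [0, 0, 0.008], "twist": [0, 0, 0]}
    - {"offset": [0, 0, 0.004], "twist": [0, 0, 0]}

```text
t: 15.23
ee_pos: [515.8, -142.2, 266.1]
orientation: [2.028, 2.397, 0.003]
ft_force: [0.3, -0.2, 0.2]
width: 88.0
```

```bash
python3 -c "
from h import *
go(-55,-118,65,n=5)"
```

```text
t 15.2333 p [ 515.8 -142.2  266.1] w [0.12 0.   0.14] F [ 0.3 -0.2  0.2] width 88.04583211397453
N 5
[-0.0002, -0.0002, 0.0038] [0.02, 0.0, 0.03]
[-0.0002, -0.0001, 0.0038] [0.02, 0.0, 0.03]
[-0.0002, -0.0001, 0.0038] [0.02, 0.0, 0.03]
[-0.0002, -0.0001, 0.0038] [0.02, 0.0, 0.03]
[-0.0002, -0.0001, 0.0038] [0.02, 0.0, 0.03]
tester [ -54.3 -117.1   84.1] F [ 0.3 -0.2  0.2] w 88.0
```

send_rows:
  rows:
    - {"offset": [-0.0003, -0.0002, 0.004], "twist": [0, 0, 0.05]}
    - {"offset": [-0.0003, -0.0002, 0.004], "twist": [0, 0, 0.05]}
    - {"offset": [-0.0003, -0.0002, 0.004], "twist": [0, 0, 0]}
    - {"offset": [0, 0, 0.004], "twist": [0, 0, 0]}
    - {"offset": [0, 0, 0.001], "twist": [0, 0, 0]}

```text
t: 15.65
ee_pos: [515.0, -142.3, 245.1]
orientation: [-2.029, -2.396, -0.001]
ft_force: [0.1, 0.2, -0.9]
width: 88.1
```

send_rows:
  rows:
    - {"offset": [0, 0, 0], "twist": [0, 0, 0]}
    - {"offset": [0, 0, 0], "twist": [0, 0, 0]}
    - {"offset": [0, 0, 0], "twist": [0, 0, 0]}
    - {"offset": [0, 0, 0], "twist": [0, 0, 0]}
    - {"offset": [0, 0, 0], "twist": [0, 0, 0]}
  gripper: 0.064

```text
t: 16.07
ee_pos: [515.3, -142.4, 245.4]
orientation: [-2.029, -2.397, -0.001]
ft_force: [0.0, -0.5, -0.5]
width: 64.4
```

```bash
python3 -c "
from h import *
go(20,-118,65,n=15)
im,d=optics.get_image('wrist');cv2.imwrite('pics/w8.png',im)"
```

```text
t 16.0667 p [ 515.3 -142.4  245.4] w [-0.01 -0.08  0.09] F [ 0.  -0.5 -0.5] width 64.38334525806776
N 15
[-0.0001, 0.005, -0.0001] [-0.0, -0.01, 0.01]
[-0.0001, 0.005, -0.0001] [-0.0, -0.01, 0.01]
[-0.0001, 0.005, -0.0001] [-0.0, -0.01, 0.01]
[-0.0001, 0.005, -0.0001] [-0.0, -0.01, 0.01]
[-0.0001, 0.005, -0.0001] [-0.0, -0.01, 0.01]
[-0.0001, 0.005, -0.0001] [-0.0, -0.01, 0.01]
[-0.0001, 0.005, -0.0001] [-0.0, -0.01, 0.01]
[-0.0001, 0.005, -0.0001] [-0.0, -0.01, 0.01]
[-0.0001, 0.005, -0.0001] [-0.0, -0.01, 0.01]
[-0.0001, 0.005, -0.0001] [-0.0, -0.01, 0.01]
[-0.0001, 0.005, -0.0001] [-0.0, -0.01, 0.01]
[-0.0001, 0.005, -0.0001] [-0.0, -0.01, 0.01]
[-0.0001, 0.005, -0.0001] [-0.0, -0.01, 0.01]
[-0.0001, 0.005, -0.0001] [-0.0, -0.01, 0.01]
[-0.0001, 0.005, -0.0001] [-0.0, -0.01, 0.01]
tester [ -54.8 -117.2   63.4] F [ 0.  -0.5 -0.5] w 64.4
```

send_rows:
  rows:
    - {"offset": [-0.0001, 0.005, -0.0004], "twist": [0, 0, 0]}
    - {"offset": [-0.0001, 0.005, -0.0004], "twist": [0, 0, 0]}
    - {"offset": [-0.0001, 0.005, -0.0004], "twist": [0, 0, 0]}
    - {"offset": [-0.0001, 0.005, -0.0002], "twist": [0, 0, 0]}
    - {"offset": [-0.0001, 0.005, 0], "twist": [0, 0, 0]}

```text
t: 16.53
ee_pos: [542.0, -138.6, 247.5]
orientation: [-2.03, -2.396, -0.001]
ft_force: [-0.4, 0.2, 0.6]
width: 63.9
```

send_rows:
  rows:
    - {"offset": [0, 0.005, 0], "twist": [0, 0, 0]}
    - {"offset": [0, 0.005, 0], "twist": [0, 0, 0]}
    - {"offset": [0, 0.005, 0], "twist": [0, 0, 0]}
    - {"offset": [0, 0.005, 0], "twist": [0, 0, 0]}
    - {"offset": [0, 0.005, 0], "twist": [0, 0, 0]}

```text
t: 16.95
ee_pos: [570.0, -133.8, 247.5]
orientation: [-2.03, -2.397, -0.002]
ft_force: [-0.6, 0.1, -0.7]
width: 64.2
```

```bash
python3 -c "
from h import *
go(20,-118,65,n=5)"
```

```text
t 16.95 p [ 570.  -133.8  247.5] w [ 0.05 -0.05  0.08] F [-0.6  0.1 -0.7] width 64.18850068331356
N 5
[-0.0001, 0.0039, 0.0001] [0.01, -0.01, 0.02]
[-0.0001, 0.0039, 0.0001] [0.01, -0.01, 0.02]
[-0.0001, 0.0039, 0.0001] [0.01, -0.01, 0.02]
[-0.0001, 0.0039, 0.0001] [0.01, -0.01, 0.02]
[-0.0001, 0.0039, 0.0001] [0.01, -0.01, 0.02]
tester [   0.6 -117.7   65.5] F [-0.6  0.1 -0.7] w 64.2
```

send_rows:
  rows:
    - {"offset": [0, 0.004, 0], "twist": [0, 0, 0]}
    - {"offset": [0, 0.004, 0], "twist": [0, 0, 0]}
    - {"offset": [0, 0.004, 0], "twist": [0, 0, 0]}
    - {"offset": [0, 0.004, 0], "twist": [0, 0, 0]}
    - {"offset": [0, 0.0015, 0], "twist": [0, 0, 0]}

```text
t: 17.37
ee_pos: [590.0, -130.4, 247.4]
orientation: [2.03, 2.397, 0.002]
ft_force: [0.5, -1.0, -0.3]
width: 64.3
```

send_rows:
  rows:
    - {"offset": [0, 0, 0], "twist": [0, 0, 0]}
    - {"offset": [0, 0, 0], "twist": [0, 0, 0]}
    - {"offset": [0, 0, 0], "twist": [0, 0, 0]}
    - {"offset": [0, 0, 0], "twist": [0, 0, 0]}
    - {"offset": [0, 0, 0], "twist": [0, 0, 0]}

```text
t: 17.78
ee_pos: [589.8, -130.4, 247.2]
orientation: [-2.03, -2.397, -0.002]
ft_force: [0.8, 0.1, 0.6]
width: 63.4
```

```bash
python3 -c "
from h import *
where()
im,d=optics.get_image('wrist');cv2.imwrite('pics/w8.png',im)"
```

```text
tester [  20.6 -117.5   65.2] F [0.8 0.1 0.6] w 63.4
```

View pics/w8.png

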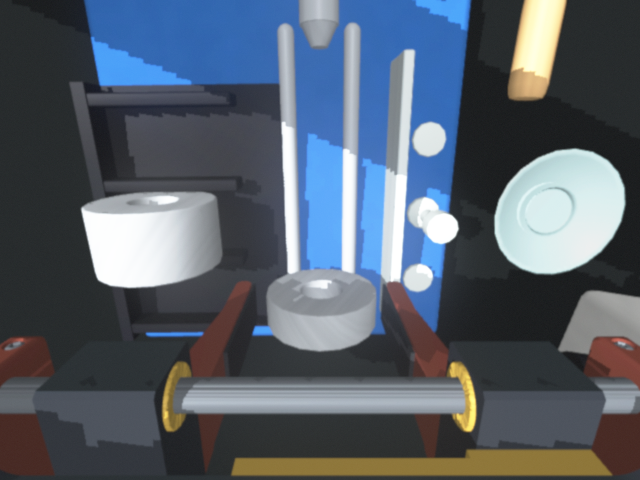

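Thin ring is in the groove (320,305), and the thick one is still in its bay. Same cycle behind it.

send_rows:
  rows:
    - {"offset": [0, 0, -0.01], "twist": [0, 0, 0]}
    - {"offset": [0, 0, -0.012], "twist": [0, 0, 0]}
    - {"offset": [0, 0, -0.012], "twist": [0, 0, 0]}
    - {"offset": [0, 0, -0.008], "twist": [0, 0, 0]}
    - {"offset": [0, 0, -0.002], "twist": [0, 0, 0]}
  gripper: 0.068

```text
t: 18.25
ee_pos: [589.5, -130.6, 295.9]
orientation: [-2.03, -2.397, -0.001]
ft_force: [-0.6, -0.0, -0.7]
width: 68.0
```

send_rows:
  rows:
    - {"offset": [-0.006, 0, 0], "twist": [0, 0, 0]}
    - {"offset": [-0.007, 0, 0], "twist": [0, 0, 0]}
    - {"offset": [-0.007, 0, 0], "twist": [0, 0, 0]}
    - {"offset": [-0.005, 0, 0], "twist": [0, 0, 0]}
    - {"offset": [-0.001, 0, 0], "twist": [0, 0, 0]}
  gripper: 0.023

```text
t: 18.67
ee_pos: [594.5, -158.9, 298.0]
orientation: [2.028, 2.396, 0.003]
ft_force: [-0.1, -0.5, 0.7]
width: 38.0
```

```bash
python3 -c "
from h import *
go(20,-145,57,n=5)"
```

```text
t 18.6667 p [ 594.5 -158.9  298. ] w [0.19 0.03 0.12] F [-0.1 -0.5  0.7] width 37.9705563842398
N 5
[0.0003, -0.0002, 0.0118] [0.04, 0.01, 0.02]
[0.0003, -0.0002, 0.0118] [0.04, 0.01, 0.02]
[0.0003, -0.0002, 0.0118] [0.04, 0.01, 0.02]
[0.0003, -0.0002, 0.0118] [0.04, 0.01, 0.02]
[0.0003, -0.0001, 0.0118] [0.04, 0.01, 0.02]
tester [  20.7 -146.4  116. ] F [-0.1 -0.5  0.7] w 38.0
```

send_rows:
  rows:
    - {"offset": [0, 0, 0.008], "twist": [0.04, 0, 0.02]}
    - {"offset": [0, 0, 0.012], "twist": [0.04, 0, 0.02]}
    - {"offset": [0, 0, 0.012], "twist": [0, 0, 0.02]}
    - {"offset": [0, 0, 0.01], "twist": [0, 0, 0]}
    - {"offset": [0, 0, 0.004], "twist": [0, 0, 0]}

```text
t: 19.08
ee_pos: [594.0, -159.8, 246.2]
orientation: [-2.033, -2.395, -0.001]
ft_force: [0.2, -0.7, 0.1]
width: 23.2
```

send_rows:
  rows:
    - {"offset": [0, 0, 0.001], "twist": [0, 0, 0]}
    - {"offset": [0, 0, 0.001], "twist": [0, 0, 0]}
    - {"offset": [0, 0, 0], "twist": [0, 0, 0]}
    - {"offset": [0, 0, 0], "twist": [0, 0, 0]}
    - {"offset": [0, 0, 0], "twist": [0, 0, 0]}

```text
t: 19.5
ee_pos: [593.3, -158.8, 240.8]
orientation: [-2.028, -2.392, 0.003]
ft_force: [0.3, -0.6, -0.6]
width: 22.7
```

```bash
python3 -c "
from h import *
go(20,-100,57,n=15)"
```

```text
t 19.5 p [ 593.3 -158.8  240.8] w [-0.26 -0.16  0.02] F [ 0.3 -0.6 -0.6] width 22.731433780206068
N 15
[0.0031, 0.0, 0.0001] [-0.02, -0.01, 0.0]
[0.0031, 0.0, 0.0001] [-0.02, -0.01, 0.0]
[0.0031, 0.0, 0.0001] [-0.02, -0.01, 0.0]
[0.0031, 0.0, 0.0001] [-0.02, -0.01, 0.0]
[0.0031, 0.0, 0.0001] [-0.02, -0.01, 0.0]
[0.0031, 0.0, 0.0001] [-0.02, -0.01, 0.0]
[0.0031, 0.0, 0.0001] [-0.02, -0.01, 0.0]
[0.0031, 0.0, 0.0001] [-0.02, -0.01, 0.0]
[0.0031, 0.0, 0.0001] [-0.02, -0.01, 0.0]
[0.0031, 0.0, 0.0001] [-0.02, -0.01, 0.0]
[0.0031, 0.0, 0.0001] [-0.02, -0.01, 0.0]
[0.0031, 0.0, 0.0001] [-0.02, -0.01, 0.0]
[0.0031, 0.0, 0.0001] [-0.02, -0.01, 0.0]
[0.0031, 0.0, 0.0001] [-0.02, -0.01, 0.0]
[0.0031, 0.0, 0.0001] [-0.02, -0.01, 0.0]
tester [  19.5 -146.1   58.8] F [ 0.3 -0.6 -0.6] w 22.7
```

send_rows:
  rows:
    - {"offset": [0.002, 0, 0], "twist": [-0.05, -0.03, 0]}
    - {"offset": [0.003, 0, 0.0002], "twist": [-0.05, -0.03, 0]}
    - {"offset": [0.003, 0, 0.0002], "twist": [-0.05, -0.03, 0]}
    - {"offset": [0.003, 0, 0.0002], "twist": [-0.05, -0.03, 0]}
    - {"offset": [0.003, 0, 0.0002], "twist": [0, 0, 0]}

```text
t: 19.92
ee_pos: [591.5, -144.4, 241.9]
orientation: [2.03, 2.394, 0.002]
ft_force: [0.1, 0.1, 0.1]
width: 22.9
```

send_rows:
  rows:
    - {"offset": [0.004, 0, 0], "twist": [0, 0, 0]}
    - {"offset": [0.004, 0, 0], "twist": [0, 0, 0]}
    - {"offset": [0.004, 0, 0], "twist": [0, 0, 0]}
    - {"offset": [0.004, 0, 0], "twist": [0, 0, 0]}
    - {"offset": [0.004, 0, 0], "twist": [0, 0, 0]}

```text
t: 20.33
ee_pos: [587.7, -122.4, 242.1]
orientation: [2.03, 2.394, 0.002]
ft_force: [-0.4, -1.1, 1.7]
width: 23.2
```

send_rows:
  rows:
    - {"offset": [0.004, 0, 0], "twist": [0, 0, 0]}
    - {"offset": [0.004, 0, 0], "twist": [0, 0, 0]}
    - {"offset": [0.004, 0, 0], "twist": [0, 0, 0]}
    - {"offset": [0.004, 0, 0], "twist": [0, 0, 0]}
    - {"offset": [0.004, 0, 0], "twist": [0, 0, 0]}

```text
t: 20.75
ee_pos: [584.1, -100.3, 242.0]
orientation: [2.029, 2.394, 0.001]
ft_force: [0.1, -1.0, -0.6]
width: 22.6
```

```bash
python3 -c "
from h import *
go(20,-38,57,n=15)"
```

```text
t 20.75 p [ 584.1 -100.3  242. ] w [0.14 0.09 0.03] F [ 0.1 -1.  -0.6] width 22.564354436885246
N 15
[0.0033, 0.0, 0.0002] [0.01, 0.01, 0.0]
[0.0033, 0.0, 0.0002] [0.01, 0.01, 0.0]
[0.0033, 0.0, 0.0002] [0.01, 0.01, 0.0]
[0.0033, 0.0, 0.0002] [0.01, 0.01, 0.0]
[0.0033, 0.0, 0.0002] [0.01, 0.01, 0.0]
[0.0033, 0.0, 0.0002] [0.01, 0.01, 0.0]
[0.0033, 0.0, 0.0002] [0.01, 0.01, 0.0]
[0.0033, 0.0, 0.0002] [0.01, 0.01, 0.0]
[0.0033, 0.0, 0.0002] [0.01, 0.01, 0.0]
[0.0033, 0.0, 0.0002] [0.01, 0.01, 0.0]
[0.0033, 0.0, 0.0002] [0.01, 0.01, 0.0]
[0.0033, 0.0, 0.0002] [0.01, 0.01, 0.0]
[0.0033, 0.0, 0.0002] [0.01, 0.01, 0.0]
[0.0033, 0.0, 0.0002] [0.01, 0.01, 0.0]
[0.0033, 0.0, 0.0002] [0.01, 0.01, 0.0]
tester [ 20.  -86.9  60. ] F [ 0.1 -1.  -0.6] w 22.6
```

send_rows:
  rows:
    - {"offset": [0.004, 0, 0.0003], "twist": [0.02, 0.02, 0]}
    - {"offset": [0.004, 0, 0.0003], "twist": [0.02, 0.02, 0]}
    - {"offset": [0.004, 0, 0.0003], "twist": [0.02, 0.02, 0]}
    - {"offset": [0.004, 0, 0.0003], "twist": [0.02, 0.02, 0]}
    - {"offset": [0.004, 0, 0.0003], "twist": [0.02, 0.02, 0]}

```text
t: 21.17
ee_pos: [580.7, -78.4, 240.6]
orientation: [2.031, 2.396, 0.002]
ft_force: [0.1, -1.4, 0.8]
width: 23.1
```

send_rows:
  rows:
    - {"offset": [0.004, 0, 0.0001], "twist": [0, 0, 0]}
    - {"offset": [0.004, 0, 0.0001], "twist": [0, 0, 0]}
    - {"offset": [0.004, 0, 0.0001], "twist": [0, 0, 0]}
    - {"offset": [0.003, 0, 0], "twist": [0, 0, 0]}
    - {"offset": [0.001, 0, 0], "twist": [0, 0, 0]}

```text
t: 21.58
ee_pos: [577.7, -60.3, 240.2]
orientation: [2.03, 2.396, 0.002]
ft_force: [0.5, -1.1, 0.4]
width: 22.9
```

```bash
python3 -c "
from h import *
go(20,10,57,n=15)
im,d=optics.get_image('wrist');cv2.imwrite('pics/w9.png',im[:350])"
```

```text
t 21.5833 p [577.7 -60.3 240.2] w [ 0.07 -0.01  0.06] F [ 0.5 -1.1  0.4] width 22.940292530241138
N 15
[0.0038, -0.0, 0.0001] [0.0, -0.0, 0.0]
[0.0038, -0.0, 0.0001] [0.0, -0.0, 0.0]
[0.0038, -0.0, 0.0001] [0.0, -0.0, 0.0]
[0.0038, -0.0, 0.0001] [0.0, -0.0, 0.0]
[0.0038, -0.0, 0.0001] [0.0, -0.0, 0.0]
[0.0038, -0.0, 0.0001] [0.0, -0.0, 0.0]
[0.0038, -0.0, 0.0001] [0.0, -0.0, 0.0]
[0.0038, -0.0, 0.0001] [0.0, -0.0, 0.0]
[0.0038, -0.0, 0.0001] [0.0, -0.0, 0.0]
[0.0038, -0.0, 0.0001] [0.0, -0.0, 0.0]
[0.0038, -0.0, 0.0001] [0.0, -0.0, 0.0]
[0.0038, -0.0, 0.0001] [0.0, -0.0, 0.0]
[0.0038, -0.0, 0.0001] [0.0, -0.0, 0.0]
[0.0038, -0.0, 0.0001] [0.0, -0.0, 0.0]
[0.0038, -0.0, 0.0001] [0.0, -0.0, 0.0]
tester [ 20.2 -46.4  58.2] F [ 0.5 -1.1  0.4] w 22.9
```

View pics/w9.png

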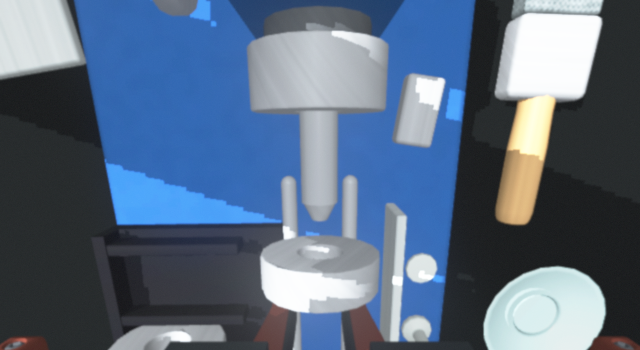

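Aligned with the post (320 vs 319). Continue.

send_rows:
  rows:
    - {"offset": [0.003, 0, 0.0001], "twist": [0, 0, 0]}
    - {"offset": [0.004, 0, 0.0001], "twist": [0, 0, 0]}
    - {"offset": [0.004, 0, 0.0001], "twist": [0, 0, 0]}
    - {"offset": [0.004, 0, 0.0001], "twist": [0, 0, 0]}
    - {"offset": [0.004, 0, 0.0001], "twist": [0, 0, 0]}

```text
t: 22.05
ee_pos: [574.4, -40.7, 239.7]
orientation: [2.032, 2.395, 0.002]
ft_force: [-0.2, -0.9, -0.1]
width: 23.3
```

send_rows:
  rows:
    - {"offset": [0.004, 0, 0.0001], "twist": [0, 0, 0]}
    - {"offset": [0.004, 0, 0], "twist": [0, 0, 0]}
    - {"offset": [0.004, 0, 0], "twist": [0, 0, 0]}
    - {"offset": [0.004, 0, 0], "twist": [0, 0, 0]}
    - {"offset": [0.003, 0, 0], "twist": [0, 0, 0]}

```text
t: 22.47
ee_pos: [570.8, -19.4, 239.5]
orientation: [2.031, 2.396, 0.002]
ft_force: [1.1, -0.2, 0.6]
width: 23.1
```

send_rows:
  rows:
    - {"offset": [0.003, 0, 0], "twist": [0, 0, 0]}
    - {"offset": [0.003, 0, 0], "twist": [0, 0, 0]}
    - {"offset": [0.003, 0, 0], "twist": [0, 0, 0]}
    - {"offset": [0.002, 0, 0], "twist": [0, 0, 0]}
    - {"offset": [0.001, 0, 0], "twist": [0, 0, 0]}

```text
t: 22.88
ee_pos: [568.5, -5.7, 239.4]
orientation: [2.031, 2.397, 0.001]
ft_force: [0.2, -0.6, -0.2]
width: 23.2
```

```bash
python3 -c "
from h import *
where()"
```

```text
tester [20.   9.  57.4] F [ 0.2 -0.6 -0.2] w 23.2
```

send_rows:
  rows:
    - {"offset": [0.001, 0, 0], "twist": [0, 0, 0]}
    - {"offset": [0.001, 0, 0], "twist": [0, 0, 0]}
    - {"offset": [0.001, 0, 0], "twist": [0, 0, 0]}
    - {"offset": [0.001, 0, 0], "twist": [0, 0, 0]}
    - {"offset": [0.001, 0, 0], "twist": [0, 0, 0]}

```text
t: 23.3
ee_pos: [567.6, -0.5, 239.4]
orientation: [2.031, 2.396, 0.001]
ft_force: [0.2, -0.4, 1.2]
width: 23.1
```

send_rows:
  rows:
    - {"offset": [0.001, 0, 0], "twist": [0, 0, 0]}
    - {"offset": [0.001, 0, 0], "twist": [0, 0, 0]}
    - {"offset": [0.001, 0, 0], "twist": [0, 0, 0]}
    - {"offset": [0.001, 0, 0], "twist": [0, 0, 0]}
    - {"offset": [0.001, 0, 0], "twist": [0, 0, 0]}

```text
t: 23.72
ee_pos: [567.3, 1.7, 239.6]
orientation: [2.023, 2.396, -0.004]
ft_force: [0.7, -6.2, -0.5]
width: 23.1
```

send_rows:
  rows:
    - {"offset": [0.0015, 0, 0], "twist": [0, 0, 0]}
    - {"offset": [0.0015, 0, 0], "twist": [0, 0, 0]}
    - {"offset": [0.0015, 0, 0], "twist": [0, 0, 0]}
    - {"offset": [0.0015, 0, 0], "twist": [0, 0, 0]}
    - {"offset": [0.0015, 0, 0], "twist": [0, 0, 0]}

```text
t: 24.13
ee_pos: [567.0, 3.5, 239.7]
orientation: [2.012, 2.393, -0.014]
ft_force: [0.2, -9.8, -0.4]
width: 22.9
```

```bash
python3 -c "
from h import *
where()"
```

```text
tester [20.  18.2 57.7] F [ 0.2 -9.8 -0.4] w 22.9
```

Stop at 16.4–18.2, against the 16.8 expected (34.8 − 18), with force rising. Back off, lift, check.

send_rows:
  rows:
    - {"offset": [-0.004, 0, 0], "twist": [0, 0, 0]}
    - {"offset": [-0.005, 0, 0], "twist": [0, 0, 0]}
    - {"offset": [-0.005, 0, -0.005], "twist": [0, 0, 0]}
    - {"offset": [0, 0, -0.015], "twist": [0, 0, 0]}
    - {"offset": [0, 0, -0.015], "twist": [0, 0, 0]}

```text
t: 24.55
ee_pos: [568.3, -11.5, 273.5]
orientation: [2.017, 2.396, -0.019]
ft_force: [-0.3, 0.1, 0.4]
width: 22.8
```

send_rows:
  rows:
    - {"offset": [-0.005, 0, -0.03], "twist": [0, 0, 0]}
    - {"offset": [-0.01, 0, -0.03], "twist": [0, 0, 0]}
    - {"offset": [-0.01, 0, -0.03], "twist": [0, 0, 0]}
    - {"offset": [-0.005, 0, -0.01], "twist": [0, 0, 0]}
    - {"offset": [0, 0, 0], "twist": [0, 0, 0]}

```text
t: 24.97
ee_pos: [573.7, -41.4, 381.4]
orientation: [2.017, 2.396, -0.016]
ft_force: [0.0, 0.3, -0.6]
width: 22.6
```

Run:
```python
from h import *
where()
im,d=optics.get_image('wrist');cv2.imwrite('pics/w10.png',im)
i=optics.camera_info("wrist");P=np.linalg.inv(np.array(i["pose"]));K=np.array(i["K"]);c,s=np.cos(YAW),np.sin(YAW)
def prj(m):
    w=np.array([X0+c*m[0]-s*m[1],Y0+s*m[0]+c*m[1],m[2],1]);a=K@(P@w)[:3];return (a[:2]/a[2]).round(1)
for m in [(20,0,65),(20,28,91),(20,46,91),(20,70,91),(-55,-62.5,96)]: print(m,prj(m))
```

```text
tester [ 19.4 -27.2 199.4] F [ 0.   0.3 -0.6] w 22.6
(20, 0, 65) [321.6 194.4]
(20, 28, 91) [322.1 164.1]
(20, 46, 91) [322.3 139. ]
(20, 70, 91) [322.7 103.8]
(-55, -62.5, 96) [229.2 277. ]
```

View pics/w10.png

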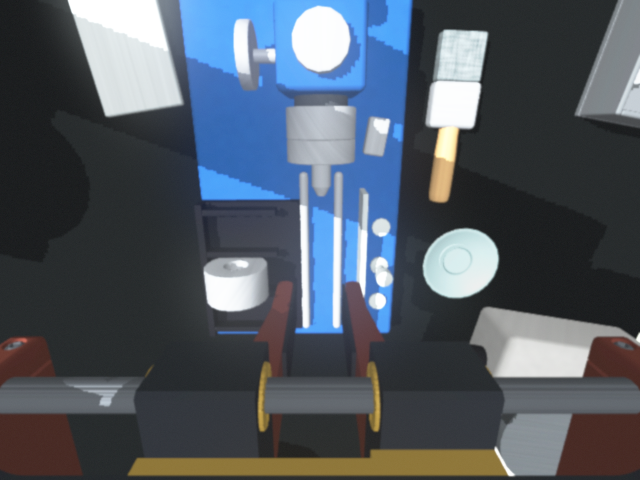

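Both rings are on the post: seam at row 139 (predicted 139), near edge about 163 (164), far edge about 104 (104). The thick ring is still in its bay and the bystanders are in place. Handing in.

```bash
python3 -c "
from h import *
print(ctrl.close_job())"
```

```text
the job is handed in; nothing more can be done
None
```

The job is done and handed in, about 25 s into the 64 s allowed. The hold marker stood across from the middle bay, which held the thick ring, so I left that one alone. I rolled the mid ring into the groove and pushed it along onto the post against the flange. Then I did the same with the thin ring, up against the mid one.

**Final picture:** the edges of the two rings and the seam between them lay within about 1 px of where they should be when fully home. No gap showed, the thick ring was still in its bay, and the bystanders in view had not moved. The bottle, beaker and wrench were outside that picture, so I did not check them at the end.

**Contact readings:** both pushes ended in a clear stop at 6–10 N. The mid ring's stop came about 1.2 mm earlier than calculated. I put that down to calibration, because the thin ring's stop and the final picture both fit both rings being home. I read no wrist force above about 10 N.

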